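# Load a square bar into the sprung vise and tighten its star wheel

## Robot

A 6-joint arm with a two-finger parallel gripper is mounted at the origin on the work surface; the furniture and walls round the work are solid. World frame = base frame: x ahead of the robot, y to its left, z up, the work surface at z = 0. Lengths are in mm, angles in degrees, forces in N, time in s.
With the tool pointing down it reaches from about 300 to 850 mm from the base axis. Payload 4.2 kg.
Tool frame: the origin (TCP) lies at the centre of the arm's flange, where the gripper is bolted on; the fingertips stand 191 mm ahead of it and the grasp point (between the pads) lies 172 mm ahead of it; z points along the fingers, y is the direction in which the jaws open and shut (so a half turn about z gives the same grasp; the last joint's range is limited). The gripper opens to 91 mm and grips with 3 to 60 N. Pads are 32 mm wide; open, the fingers measure 118 mm over their backs; the gripper's body (76 mm by 178 mm) begins 60 mm behind the grasp point.
Start: joints at [-70.015, 18.312, 89.639, -0, 72.044, -1.146], TCP at [207.284, -536.336, 404.776] pointing down, gripper open.
Joint ranges: [-177.97, 177.97], [-48.28, 115.42], [12.27, 149.76], [-77.06, 257.06], [2.81, 150.46], [-146.56, 146.56]. Speed limits (degrees/s): [147.25, 147.25, 180, 180, 180, 180].

## Interface

Orientations are given as [roll, pitch, yaw] about the fixed x, y, z axes, in that order (R = Rz(yaw) Ry(pitch) Rx(roll)).
In Python, from workcell import status, vision, ticket gives the robot as it stands.
- The arm moves only by the shell command python3 -m jog 'ROWS' [FORCE]. ROWS is JSON, a list of rows, each a list of 7 numbers: the finger opening in m, from 0 to 0.0912, then the shift along the tool's x, y, z in m, then the turn, a rotation vector about the tool's x, y, z in rad. A call has 1 to 12 rows; each row shifts and turns the commanded pose from where the row before left it, along the tool's axes as they then stand; what a row does not reach is not made up. A row lasts 1/8 s, in which the tool goes at most 62.5 mm and 10.7 degrees, less where a joint would pass 70% of its speed; a pose out of reach is approached as far as the arm can. A call with a gripper value outside its range is refused whole. The fingers move at their own pace and stop on an object; FORCE is the grip in N (left out, the last holds). Time passes only in rows, so rows that do not move let the fingers close. It gives the time, the measured TCP pose, the force and the opening at its end, in the units of the state.
- status.state(): the state, without advancing time (a new reading comes with each control period).
- vision.grab_frame(name): name is "scene" or "top" or "wrist"; returns a dict with "color" (400x640x3 uint8, blue, green, red), "depth" (400x640 float32, mm along the optical axis (not along the pixel's ray), 0 where there is no reading), "fov_y" (degrees; the focal length in pixels is half the picture's height over the tangent of half this angle, whatever the lens; pixels are square), "cx", "cy" (the principal point, pixels), "k1" (the pictures are not rectified: a ray, as slopes to the right and down, at radius r is drawn at 1 + k1 r^2 times it, then the intrinsics apply), "pose" (4x4, takes a point from camera to world coordinates). Camera axes: x right, y down, z forward; pixel columns grow to the right and rows downward; lengths in mm; the calibration is good to about 2 mm. A picture is of the moment at which its call begins.
- ticket.job_done(): hands the job in, once; it reports no verdict.
Trained networks look in the newest picture that a camera, given by its name, has taken for a name from the list of things; names that differ only in an ending like _2 or _b are one class to them, and where a whole thing is asked for, a point or a joint stands for the part that bears it (a point fixed in the world has none). Each returns a list of dicts, best first, with "p" (0 to 1); they miss things now and then, are a little off and sometimes report something else, mostly with a low value. They report only what shows in the picture. A call takes as long as a camera call. They do not tell look-alikes from the thing itself.
- vision.find_in(camera, label): "location" ([x, y, z] in mm, in world coordinates, good to about 4 mm: the middle of the surface that is visible of it).
- vision.silhouettes(camera, label): "pixels" (400x640 bool, what is visible of it).
The state is a dict: "time_s": time; "qpos": joint angles; "qvel": joint speeds; "effort": joint torques, N m; "ee_pos": TCP position; "ee_rot": TCP orientation; "force": force on the tool from outside, world axes, zero at the start; "torque": the same for the moment, N m; "gripper_width": finger opening in mm.
Only numpy, scipy, OpenCV 4.12 (cv2) and the standard library are available. Lean on these libraries where they do the work, as an engineer would, in place of code of your own. Each camera call takes 0.05 s, during which the arm holds its last target.

## Task

Take the square bar (not the round rod, which stays in the rack) out of the rack and lay it down on its side on the bench, letting go of it there; then take it again across its sides and load it flat into the vise by pushing its end against the spring plunger and dropping the other end in behind the end lip. Let go of it, then turn the five-spoked star wheel by pushing spoke after spoke at the top of the wheel towards the lip end of the vise, until the jaws hold the bar tight.

Things in the scene. Friction and masses are not known exactly. Their poses are not given: they have to be found in the camera images.
- vise: Grey fixture vise, bolted down; base 190 x 150 x 14 mm. Origin: underside of the base, right below the middle of the clamped bar. +x runs along the bed from end lip to spring plunger, +y from fixed jaw to moving jaw and star wheel, z up. Bed top at z = 66 mm. Both jaws span x -5 to 45, z 66 to 93 mm; the fixed jaw's face is at y = -12 mm.
- end_lip (a point): Point on the bed at the end lip's inner face (vise x = -60 mm, z = 66 mm). The lip is 8 mm thick and stands 7 mm above the bed. From the lip to the jaws (x -68 to -8 mm) the bed is a wall only 20 mm wide with free space beside it down to the base (z = 14 mm), so fingers can straddle the bar there and reach below it.
- plunger_face (a point): Middle of the spring plunger's face when free (vise x = 52, y = 0, z = 78 mm; this point does not move). Square steel head 18 x 18 mm, housing behind it from x = 83 to 111 mm, top at z = 94 mm. Lip to free plunger face is 112 mm, the bar 120 mm.
- plunger (a joint): Travel of the spring plunger, m, along the vise's +x: 0 free, 0.020 at its stop. Coil spring: 4 N to start it, 0.4 N more per mm. With the bar seated it reads 0.008. Its friction on the bar's end can hold the bar up, so the bar may need pressing down onto the bed.
- vise_jaw: Moving jaw, 50 mm long, 26 mm high, moved by the star wheel. Origin: middle of its clamping face at bed height; axes as the vise. Its y in the vise frame is 22 mm with star_wheel at 0, and 12 mm when it touches a 24 mm bar that lies against the fixed jaw. It pushes the loose bar across to the fixed jaw as it closes.
- wheel_hub (a point): Centre of the star wheel (vise x = 20, y = 115, z = 78 mm), axis along the vise's y. Hub 34 mm diameter, 26 mm long; five steel spokes, 10 mm thick, 72 degrees apart, each ending in a 16 mm ball centred 60 mm from the axis. Nothing stands above the wheel.
- star_wheel (a joint): Wheel angle, rad, 0 (open) to 5.0; at 0 one spoke points straight up. Growing angle moves the wheel's top towards the vise's -x (clockwise seen from outside) and closes the jaw 3.4 mm per rad. It turns at 0.25 N m (5 to 8 N at a spoke) and stays where left; the jaws grip the bar from about 2.9 rad, then resistance climbs; tight when a spoke takes some 15 N.
- rack: Wooden stock rack, 60 x 150 x 50 mm, fixed. Origin: centre of its underside; y along its length. Two square sockets, 27 mm wide, 40 mm deep (floor at z = 10 mm), at y = -40 and +40 mm; one holds the bar, the other the rod.
- bar: Square aluminium bar, 24 x 24 x 120 mm, 0.19 kg (varies). Origin: centre of one end face, z along its length. It starts upright in one socket of the rack, sides parallel to the rack's, its top at z = 130 mm.
- bar_mid (a point): Centre of the square bar; axes as bar.
- rod: Round aluminium rod, 24 mm diameter, 120 mm long, upright in the other socket, to be left there. Origin: centre of its lower end face, z along its length.
Mind the look-alikes: they are no part of the job. Leave any orange look-alike of the bar alone. What is shaped like the rod but orange is not meant.

How it is judged (in metres and radians):
On the way, in this order (a step that is already met when the one before it is completed fails the run):
1. the square bar lies on its side on the bench, let go (height (world z) of bar_mid below 0.018 m and angle between bar's own z axis and vertical above 1.45 rad and contact force between the fingers and bar below 0.3 N), for 0.2 s.
2. the bar lies flat on the vise bed between end lip and plunger, let go (x of bar_mid in the frame of vise between -0.004 and 0.004 m and z of bar_mid in the frame of vise between 0.075 and 0.081 m and angle between the z axis of bar and the x axis of vise, either way round below 0.1 rad and contact force between the fingers and bar below 0.3 N), for 0.2 s.
At the end, for the whole second after the job is handed in: The bar lies flat on the vise bed between lip and plunger (centre within 4 mm along, 3 mm across and 3 mm in height, parallel within 0.1 rad), at rest, the moving jaw pressing it with over 15 N; the round rod stands in the rack (x of bar_mid in the frame of vise between -0.004 and 0.004 m and z of bar_mid in the frame of vise between 0.075 and 0.081 m and angle between the z axis of bar and the x axis of vise, either way round below 0.1 rad and y of bar_mid in the frame of vise between -0.003 and 0.003 m and contact force between vise_jaw and bar above 15 N and linear speed of bar below 0.01 m/s and angle between rod's own z axis and vertical below 0.2 rad); the robot touches nothing.
It fails at once if the round rod is pulled out of its place in the rack (moved more than 25 mm) (distance of rod from where it was at the start of the episode above 0.025 m).
It also fails if it takes over 72 s, if anything falls off the work surface, if the arm or the gripper's body presses on something with over 40 N, if the wrist force passes 120 N, or if a joint passes its speed limit or range.

## Working session

There is one attempt and no reset: what is moved stays moved. The work goes in short steps, Python scripts to look and compute and a shell command to move; the robot and the scene stay as the last step left them, time stands still between calls to the robot, and variables do not carry over. Pictures are saved under pics/ and viewed, and the job is handed in when it is done.

```bash
ls; mkdir -p pics
python3 - <<'E'
from workcell import status, vision
import cv2,numpy as np
print(status.state())
for n in ["scene","top"]:
    f=vision.grab_frame(n); cv2.imwrite(f"pics/{n}0.png",f["color"]); np.savez(f"pics/{n}0.npz",**f)
    print(n,f["fov_y"],f["cx"],f["cy"],f["k1"],f["pose"].round(3).tolist())
    for l in ["vise","rack","bar","rod","wheel_hub","plunger","vise_jaw","star_wheel"]:
        try: print(l,[(d["p"],np.round(d["location"],0).tolist()) for d in vision.find_in(n,l)])
        except Exception as e: print(l,e)
E
```

```text
pics
{'time_s': 0.0, 'qpos': array([-7.00153694e+01,  1.83518946e+01,  8.97051134e+01, -8.20035849e-05,
        7.20422447e+01, -1.14697512e+00]), 'qvel': array([-0.02876206,  0.03352041, -0.03961246,  0.0750938 ,  0.14731863,
       -0.02984453]), 'effort': array([ 7.39522766e-04, -4.12462771e+01, -2.31974727e+01,  7.27389241e-02,
        4.58810362e-02, -1.67988305e-04]), 'ee_pos': array([ 207.23159309, -536.19170967,  403.92619538]), 'ee_rot': array([-1.79900766e+02, -1.90880566e-03,  2.11316295e+01]), 'force': array([-0.14718711, -0.25014712, -0.76073809]), 'torque': array([-0.03177612, -0.06822654,  0.0663319 ]), 'gripper_width': 91.19199089597141}
scene 44.35107375888368 310.1871580702097 198.18930857655545 -0.08015473561184334 [[0.973, 0.127, -0.195, 756.302], [0.232, -0.514, 0.826, -725.219], [0.004, -0.848, -0.529, 590.84], [0.0, 0.0, 0.0, 1.0]]
vise [(0.68, [659.0, -173.0, 47.0]), (0.62, [583.0, 145.0, 58.0])]
rack [(0.94, [657.0, -175.0, 47.0])]
bar [(0.96, [540.0, -214.0, 71.0]), (0.96, [476.0, -184.0, 70.0]), (0.77, [640.0, -168.0, 98.0])]
rod [(0.95, [674.0, 32.0, 71.0]
[... 189 characters left out ...]
.0])]
top 43.35773918906871 308.5256251064019 203.88966949840454 -0.08128324505408778 [[0.024, -0.995, 0.097, 459.774], [-1.0, -0.025, -0.011, 60.296], [0.013, -0.097, -0.995, 1019.081], [0.0, 0.0, 0.0, 1.0]]
vise [(0.88, [576.0, 190.0, 20.0]), (0.24, [631.0, -155.0, 117.0])]
rack [(0.64, [634.0, -117.0, 51.0]), (0.6, [632.0, -156.0, 120.0])]
bar [(0.82, [539.0, -182.0, 112.0]), (0.76, [632.0, -154.0, 118.0]), (0.7, [470.0, -171.0, 114.0])]
rod [(0.8, [616.0, 16.0, 123.0]), (0.79, [644.0, -79.0, 126.0]), (0.75, [669.0, 40.0, 101.0])]
wheel_hub [(0.71, [577.0, 189.0, 21.0])]
plunger [(0.63, [579.0, 191.0, 16.0])]
vise_jaw [(0.9, [584.0, 189.0, 91.0])]
star_wheel [(0.55, [594.0, 271.0, 93.0])]
```

View pics/scene0.png

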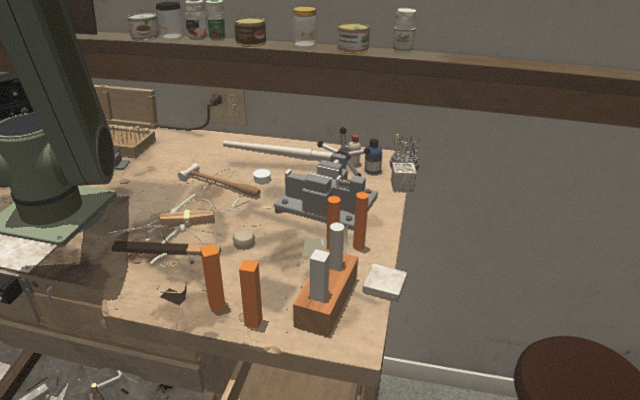

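View pics/top0.png

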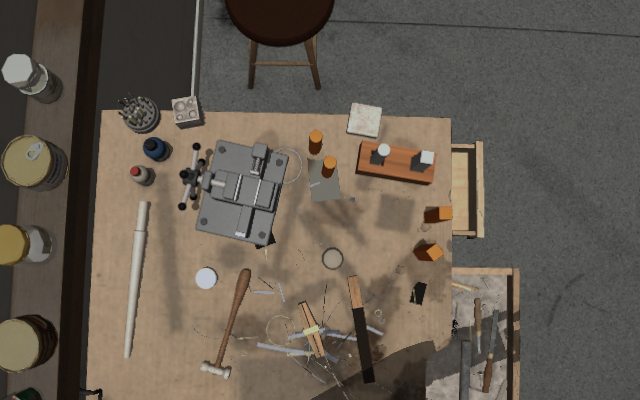

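The silver square bar is at top pixel (424,160) and scene (319,275). The silver round rod is at top (381,153). Orange look-alikes are at top (436,213), (428,252), (315,142) and (329,167). Next I'll check an enlarged crop and measure.

```bash
cat > h.py <<'E'
import numpy as np, cv2
def K(f):
    h=f["color"].shape[0]; return (h/2)/np.tan(np.radians(float(f["fov_y"]))/2)
def cloud(f):
    fl=K(f); H,W=f["depth"].shape
    u,v=np.meshgrid(np.arange(W),np.arange(H))
    xd=(u-f["cx"])/fl; yd=(v-f["cy"])/fl
    x,y=xd.copy(),yd.copy()
    for _ in range(15):
        s=1+f["k1"]*(x*x+y*y); x,y=xd/s,yd/s
    d=f["depth"].astype(float)
    P=np.stack([x*d,y*d,d],-1)
    T=np.array(f["pose"]); Q=P@T[:3,:3].T+T[:3,3]
    Q[d==0]=np.nan
    return Q
def proj(f,p):
    T=np.array(f["pose"]); c=(np.atleast_2d(p)-T[:3,3])@T[:3,:3]
    x,y=c[:,0]/c[:,2],c[:,1]/c[:,2]; s=1+f["k1"]*(x*x+y*y)
    return np.stack([x*s*K(f)+f["cx"],y*s*K(f)+f["cy"]],-1)
def load(n):
    z=np.load(n); return {k:z[k] for k in z.files}
E
python3 - <<'E'
from h import *
f=load("pics/top0.npz"); c=f["color"]
a=cv2.resize(c[120:260,150:300],None,fx=4,fy=4,interpolation=cv2.INTER_CUBIC)
b=cv2.resize(c[120:280,340:460],None,fx=3.5,fy=3.5,interpolation=cv2.INTER_CUBIC)
cv2.imwrite("pics/a.png",a);cv2.imwrite("pics/b.png",b)
s=load("pics/scene0.npz")["color"]; cv2.imwrite("pics/c.png",cv2.resize(s[120:340,190:420],None,fx=2.6,fy=2.6,interpolation=cv2.INTER_CUBIC))
Q=cloud(f)
for nm,p in dict(bar=(424,158),rod=(383,151),rackmid=(405,160),bench=(300,280),bench2=(400,220),bed=(255,205)).items():
    q=Q[p[1]-2:p[1]+3,p[0]-2:p[0]+3].reshape(-1,3); print(nm,np.nanmedian(q,0).round(1))
E
```

```text
bar [ 635.4 -155.8  128.8]
rod [646.1 -81.  128.4]
rackmid [ 645.7 -137.4   49.6]
bench [405.   63.   -1.3]
bench2 [ 530.8 -138.    -1. ]
bed [547.9 151.5  67.3]
```

View pics/a.png

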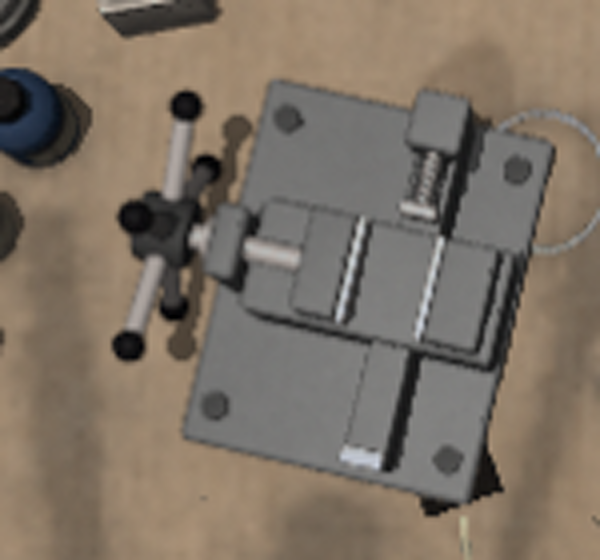

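View pics/b.png

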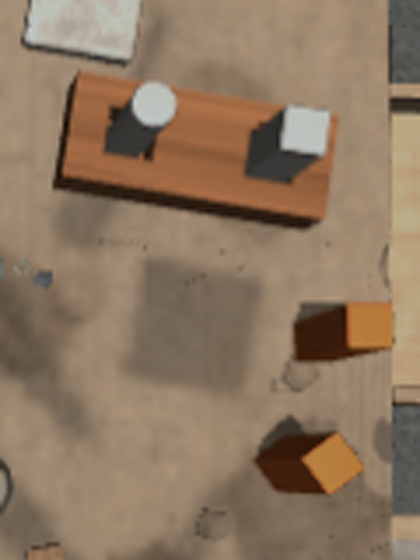

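View pics/c.png

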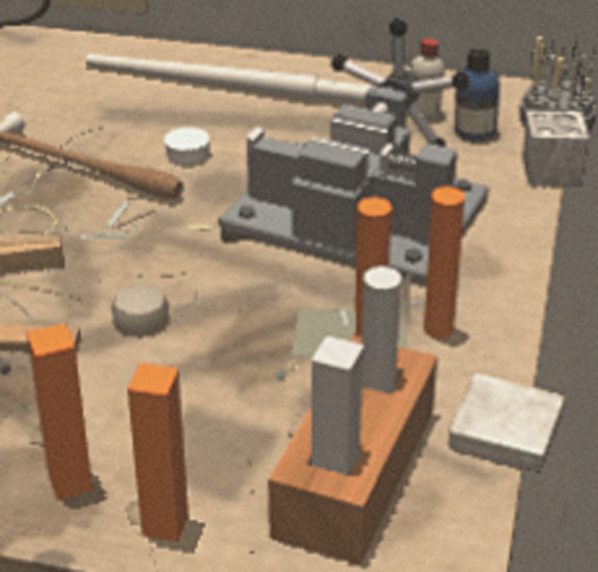

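Confirmed: the silver square-topped bar is at the right end of the rack. The round silver rod sits beside it at the left end. Next I'll fit poses.

Run:
```python
from h import *
from scipy.optimize import minimize
def rectfit(P,L,W,th0):
    # maximise points inside given rect, robust: minimise sum of outside dist
    def inside(p):
        c,s=np.cos(p[2]),np.sin(p[2]); d=P-p[:2]
        a=d@[c,s]; b=d@[-s,c]
        return a,b
    def cost(p):
        a,b=inside(p); o=np.hypot(np.maximum(abs(a)-L/2,0),np.maximum(abs(b)-W/2,0)); return np.minimum(o,6).mean()
    best=None
    for t in np.radians(th0)+np.radians([-8,-4,0,4,8]):
        r=minimize(cost,[*np.median(P,0),t],method="Nelder-Mead",options=dict(maxiter=3000,xatol=1e-3,fatol=1e-6))
        if best is None or r.fun<best.fun: best=r
    return best.x[:2].round(1),np.degrees(best.x[2]).round(2),round(best.fun,3),len(P)
for n in ["top","scene"]:
    f=load(f"pics/{n}0.npz");Q=cloud(f).reshape(-1,3);Q=Q[~np.isnan(Q[:,0])]
    def sel(x0,x1,y0,y1,z0,z1):
        m=(Q[:,0]>x0)&(Q[:,0]<x1)&(Q[:,1]>y0)&(Q[:,1]<y1)&(Q[:,2]>z0)&(Q[:,2]<z1);return Q[m]
    P=sel(590,680,-200,-120,122,136);print(n,"bartop",P.mean(0).round(1),len(P),cv2.minAreaRect(P[:,:2].astype(np.float32)), rectfit(P[:,:2],24,24,-8))
    P=sel(590,690,-115,-40,122,136);print("rodtop",P.mean(0).round(1),len(P),cv2.minEnclosingCircle(P[:,:2].astype(np.float32)))
    P=sel(560,720,-230,-30,44,55);print("rack",P.mean(0).round(1),cv2.minAreaRect(P[:,:2].astype(np.float32)),rectfit(P[:,:2],60,150,-8))
    P=sel(440,720,50,290,8,19);print("vbase",P.mean(0).round(1),cv2.minAreaRect(P[:,:2].astype(np.float32)),rectfit(P[:,:2],190,150,-15))
    P=sel(480,680,80,240,87,99);print("jawtop",P.mean(0).round(1),np.percentile(P[:,2],[5,50,95]),len(P))
    for n2,z in (("bench",None),):
        P=sel(350,500,-100,100,-8,8);print("bench",np.median(P,0).round(1))
```

```text
top bartop [ 636.8 -160.1  128.5] 184 ((637.0849609375, -160.54978942871094), (24.107099533081055, 24.119234085083008), 83.27726745605469) (array([ 637.1, -160.5]), np.float64(-6.72), np.float64(0.001), 184)
rodtop [647.7 -82.  128.7] 142 ((648.2075805664062, -82.1841812133789), 11.985960960388184)
rack [ 640.6 -115.7   49.1] ((643.6226196289062, -121.77767944335938), (150.56326293945312, 60.20639419555664), 81.43179321289062) (array([ 643.6, -121.5]), np.float64(-8.57), np.float64(0.0), 1617)
vbase [576.2 190.1  13.1] ((590.4005126953125, 188.78372192382812), (252.2940216064453, 211.67898559570312), 77.03295135498047) (array([579.9, 185.6]), np.float64(-11.63), np.float64(0.05), 3882)
jawtop [591.4 163.3  90.5] [87.52447844 90.40154599 94.03418518] 969
bench [423.6   4.3  -1.5]
scene bartop [ 639.  -164.6  129.2] 241 ((638.2301025390625, -162.0328369140625), (25.490846633911133, 24.429370880126953), 83.16458129882812) (array([ 638.4, -162.3]), np.float64(-6.84), np.float64(0.016), 241)
rodtop [650.  -85.4 128.8] 154 ((648.9927978515625, -82.40232849121094), 12.569506645202637)
rack [ 648.7 -143.    50.8] ((643.6646728515625, -121.37194061279297), (152.8108367919922, 61.503662109375), 81.87496948242188) (array([ 643.9, -121.9]), np.float64(-8.25), np.float64(0.012), 1531)
vbase [577.  142.4  14.2] ((586.7010498046875, 196.5129852294922), (243.98403930664062, 205.6470184326172), 71.89643096923828) (array([580.3, 183. ]), np.float64(-11.38), np.float64(0.093), 806)
jawtop [595.2 162.2  91.1] [87.62235483 90.98465817 94.53607166] 546
bench [4.267e+02 4.900e+00 2.000e-01]
```

Run:
```python
from h import *
for n in ["top","scene"]:
    f=load(f"pics/{n}0.npz");Q=cloud(f).reshape(-1,3);Q=Q[~np.isnan(Q[:,0])]
    for yaw in (-11.5,):
        t=np.radians(yaw); R=np.array([[np.cos(t),-np.sin(t)],[np.sin(t),np.cos(t)]])
        V=Q.copy(); V[:,:2]=(Q[:,:2]-[580,185])@R
        m=(abs(V[:,0])<140)&(abs(V[:,1])<190)&(V[:,2]>-5); V=V[m]
        hi=V[(V[:,2]>88)&(V[:,2]<98)]
        a=hi[(abs(hi[:,1])<75)]
        print(n,"hi x hist");h,e=np.histogram(a[:,0],np.arange(-40,140,4));print([(int(x),int(k)) for x,k in zip(e,h) if k])
        b=a[(a[:,0]<50)]
        h,e=np.histogram(b[:,1],np.arange(-100,100,2));print("hi y",[(int(x),int(k)) for x,k in zip(e,h) if k])
        c=a[a[:,0]>60];print("housing",[np.percentile(c[:,i],[2,50,98]).round(1).tolist() for i in range(3)],len(c))
        l=V[(V[:,2]>62)&(V[:,2]<76)&(V[:,0]<-15)&(abs(V[:,1])<60)]
        print("bed", [np.percentile(l[:,i],[1,50,99]).round(1).tolist() for i in range(3)],len(l))
        l=V[(V[:,2]>70.5)&(V[:,2]<76)&(V[:,0]<-50)&(abs(V[:,1])<60)]
        print("lip", [np.percentile(l[:,i],[1,50,99]).round(1).tolist() for i in range(3)],len(l))
        w=V[(V[:,1]>60)&(V[:,2]>30)]
        print("wheel", [np.percentile(w[:,i],[1,50,99]).round(1).tolist() for i in range(3)],len(w))
        w=V[(V[:,1]>60)&(V[:,2]>115)&(V[:,1]<170)]
        print("wheeltop", [np.percentile(w[:,i],[1,50,99]).round(1).tolist() for i in range(3)],len(w))
```

```text
top hi x hist
[(-28, 9), (-24, 47), (-20, 54), (-16, 73), (-12, 77), (-8, 69), (-4, 70), (0, 65), (4, 66), (8, 72), (12, 67), (16, 55), (20, 45), (24, 8), (32, 4), (36, 1), (60, 7), (64, 31), (68, 31), (72, 27), (76, 31), (80, 29), (84, 25), (88, 10)]
hi y [(-68, 5), (-66, 14), (-64, 19), (-62, 24), (-60, 23), (-58, 19), (-56, 25), (-54, 20), (-52, 21), (-50, 16), (-48, 25), (-46, 20), (-44, 21), (-42, 14), (-40, 20), (-38, 12), (-32, 2), (-24, 1), (-20, 2), (-4, 6), (-2, 18), (0, 16), (2, 25), (4, 32), (6, 28), (8, 29), (10, 28), (12, 27), (14, 29), (16, 25), (18, 28), (20, 27), (22, 15), (52, 18), (54, 18), (56, 17), (58, 20), (60, 21), (62, 17), (64, 18), (66, 10), (68, 6), (70, 1)]
housing [[63.5, 75.8, 88.5], [-37.2, -25.5, -12.8], [88.8, 92.3, 95.6]] 191
bed [[-86.9, -35.6, -15.4], [-53.2, -21.2, 50.8], [62.1, 65.2, 75.1]] 580
lip [[-87.9, -84.7, -80.3], [-33.9, -24.5, -15.3], [70.6, 72.7, 75.7]] 37
wheel [[-60.4, 33.4, 139.0], [61.4, 120.4, 188.9], [31.2, 61.2, 143.7]] 1781
wheeltop [[-12.4, -5.7, 2.1], [81.6, 87.7, 95.4], [118.1, 141.4, 146.8]] 70
scene hi x hist
[(-28, 3), (
[... 370 characters left out ...]
), (-42, 7), (-40, 9), (-38, 8), (-36, 4), (-34, 1), (-28, 1), (-22, 1), (-20, 1), (-6, 2), (-4, 11), (-2, 16), (0, 17), (2, 26), (4, 12), (6, 14), (8, 12), (10, 7), (12, 15), (14, 10), (16, 7), (18, 8), (20, 12), (22, 1), (24, 1), (48, 1), (50, 11), (52, 14), (54, 13), (56, 7), (58, 8), (60, 6), (62, 6), (64, 3), (68, 2)]
housing [[64.1, 78.1, 90.7], [-38.8, -30.2, -13.3], [88.3, 93.3, 95.6]] 117
bed [[-86.8, -65.1, -17.5], [-36.5, -27.8, -0.7], [62.3, 66.8, 75.0]] 162
lip [[-88.8, -83.5, -79.7], [-35.0, -27.7, -14.1], [70.7, 73.3, 75.3]] 23
wheel [[-58.6, 40.0, 138.6], [63.1, 115.9, 189.1], [30.8, 62.5, 144.1]] 1164
wheeltop [[-8.3, -1.5, 3.9], [81.8, 87.2, 95.5], [115.4, 134.8, 146.1]] 79
```

Run:
```python
from h import *
f=load("pics/top0.npz");Q=cloud(f).reshape(-1,3);Q=Q[~np.isnan(Q[:,0])]
print("rows x from 700 down, cols y from 320 to -240 (20mm) max height")
ys=np.arange(320,-260,-20)
print("     ",*["%4d"%y for y in ys])
for x in np.arange(700,260,-20):
    r=[]
    for y in ys:
        m=(abs(Q[:,0]-x)<10)&(abs(Q[:,1]-y)<10)
        r.append("%4d"%Q[m,2].max() if m.any() else "  ..")
    print("%4d "%x,*r)
for nm,p in dict(a=(530,-60),b=(420,-60),c=(380,-60)).items(): print(nm,proj(f,[*p,0])[0].round())
```

```text
rows x from 700 down, cols y from 320 to -240 (20mm) max height
       320  300  280  260  240  220  200  180  160  140  120  100   80   60   40   20    0  -20  -40  -60  -80 -100 -120 -140 -160 -180 -200 -220 -240
 700    48   51    2    4    2    3    3    2    3    3    3    3    3    3    0    4    2   17   21   19   20    2    2    2    3    4    4    4    2
 680     2    4    3    1   16   17   16   16    8    3    3    8    3  121  123   84    3    2    2   54   52   51   52   47    2    3    3    3    2
 660     3    4    1  110   20   22   17   17   95   96   17   15    4  120  121    3    3    4   51   52  131  129   52   53  126   ..   53    3    2
 640     2    2   92  107   16   17   18   17   96   95   20   20    2   39   22  121  120    4   51   53  132  129   53  131  132  130   53    3    3
 620     2    2   93   98   16   68   66   17   88   86   16   19    4   10    7  123  124    3   50   53   54   53   53  128  131  129   51    4    5
 600     2   75  147  144   94   84   96   95   88   90   90   64    5    2    4    3    4    4    4    2    5    2    4   41   51
[... 1778 characters left out ...]
  14   13    7    3    2    3    3    3    4    4    4
 340     1    3    1    1    1    1   21   19    2    2    7    4    2   22   23    3    3    1   12   14    3    4    2    2    4    3    3    4    3
 320     1    4    4    3    2    4   19    1    2    4    4    2    4   22   23   22    4    3   11   14   10    4    3    2    4    3    4    4    3
 300     1    1    3    3    2    8   18    7    5    3    4    3    5   26   22   24    4    4    5   13   13    6    2    3    4    2    3    3    1
 280     1    2    2    3    3   19   17    4    3    3    8    6    6    4   22   22    4    4    3   12   12    6    3    3    1    4    3    3    2
a [362. 220.]
b [361. 274.]
c [361. 294.]
```

```bash
python3 -m jog '[[0.06,0.0536,-0.0195,0,0,0,0],[0.06,0.0536,-0.0195,0,0,0,0],[0.06,0.0536,-0.0195,0,0,0,0],[0.06,0.0536,-0.0195,0,0,0,0],[0.06,0.0536,-0.0195,0,0,0,0],[0.06,0.0536,-0.0195,0,0,0,0],[0.06,0.0536,-0.0195,0,0,0,0],[0.06,0.0536,-0.0195,0,0,0,0],[0.06,0.0536,-0.0195,0,0,0,0],[0.06,0.0536,-0.0195,0,0,0,0]]' 40; python3 -m jog '[[0.06,0,0,0,0,0,0.166],[0.06,0,0,0,0,0,0.166],[0.06,0,0,0,0,0,0.166],[0.06,0,0,0,0,0,0],[0.06,0,0,0,0,0,0]]'
python3 - <<'E'
from h import *
from workcell import vision
f=vision.grab_frame("wrist"); np.savez("pics/w1.npz",**f); cv2.imwrite("pics/w1.png",f["color"])
Q=cloud(f).reshape(-1,3);Q=Q[~np.isnan(Q[:,0])]
m=(abs(Q[:,0]-637)<30)&(abs(Q[:,1]+161)<30)&(abs(Q[:,2]-130)<7);P=Q[m]
print(len(P)); 
if len(P)>20: print(np.median(P,0).round(1),cv2.minAreaRect(P[:,:2].astype(np.float32)))
E
```

```text
time_s: 2.15
ee_pos: [638.2, -159.8, 404.8]
ee_rot: [180.0, -0.0, 21.1]
force: [-0.2, -1.2, -0.7]
gripper_width: 60.1
time_s: 2.78
ee_pos: [636.9, -161.3, 404.7]
ee_rot: [180.0, 0.0, -7.3]
force: [-0.2, 1.1, 0.6]
gripper_width: 60.0
675
[ 639.4 -160.7  131.5] ((638.177490234375, -160.82308959960938), (23.585689544677734, 24.3240909576416), 82.46937561035156)
```

View pics/w1.png

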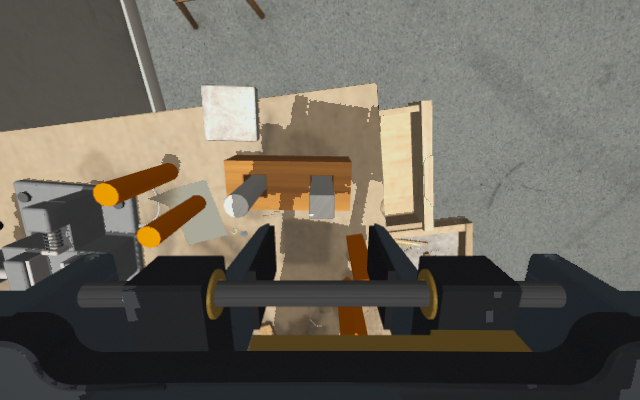

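The wrist picture shows the silver bar at (321,197) centred between the fingers, rod at (240,200). Descending and grasping.

```bash
python3 -m jog '[[0.06,0.001,0,0.05,0,0,0],[0.06,0,0,0.04,0,0,0],[0.06,0,0,0.028,0,0,0],[0.06,0,0,0,0,0,0],[0,0,0,0,0,0,0],[0,0,0,0,0,0,0],[0,0,0,0,0,0,0],[0,0,0,0,0,0,0]]' 40; python3 -m jog '[[0,0,0,-0.02,0,0,0],[0,0,0,-0.03,0,0,0],[0,0,0,-0.03,0,0,0],[0,0,0,-0.03,0,0,0],[0,0,0,0,0,0,0]]'
```

```text
time_s: 3.82
ee_pos: [638.0, -161.4, 287.5]
ee_rot: [180.0, -0.1, -7.4]
force: [1.4, -0.3, 0.4]
gripper_width: 23.7
time_s: 4.45
ee_pos: [638.2, -161.4, 399.0]
ee_rot: [180.0, -0.3, -7.4]
force: [1.1, 0.7, -1.4]
gripper_width: 23.5
```

```bash
python3 -m jog '[[0,-0.0361,-0.0195,0,0,0,0],[0,-0.0361,-0.0195,0,0,0,0],[0,-0.0361,-0.0195,0,0,0,0],[0,-0.0361,-0.0195,0,0,0,0],[0,0.0262,0,0.002,0,-0.1527,0],[0,0.0262,0,0.002,0,-0.1527,0],[0,0.0262,0,0.002,0,-0.1527,0],[0,0.0262,0,0.002,0,-0.1527,0],[0,0,0,0,0,0,0]]'
python3 - <<'E'
from h import *
from workcell import vision,status
from scipy.spatial.transform import Rotation as R
s=status.state(); r=R.from_euler("xyz",s["ee_rot"],degrees=True).as_matrix()
print(s["ee_pos"],s["ee_rot"],"grasp",s["ee_pos"]+172*r[:,2],"end",s["ee_pos"]+277*r[:,2],s["qpos"].round(1))
f=vision.grab_frame("scene");cv2.imwrite("pics/s2.png",f["color"])
E
```

```text
time_s: 5.58
ee_pos: [604.1, -78.3, 360.9]
ee_rot: [-180.0, 35.3, -7.4]
force: [-0.9, -0.0, -3.3]
gripper_width: 24.1
[604.05232641 -78.32305733 360.89530397] [-179.99586585   35.25719145   -7.39822686] grasp [505.59386905 -65.52612002 220.44541765] end [445.48841543 -57.71403619 134.70566146] [ -8.3  31.5  78.4  -0.6 105.3  89.1]
```

View pics/s2.png

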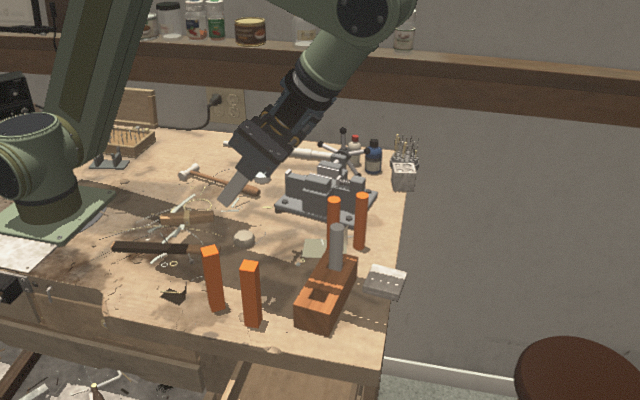

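The bar hangs tilted from the fingers near pixel (235,185), with clear bench below. Lowering.

```bash
python3 -m jog '[[0,0.0245,0,0.0345,0,0,0],[0,0.0245,0,0.0345,0,0,0],[0,0.0180,0,0.0253,0,0,0],[0,0.0029,0,0.0041,0,0,0],[0,0,0,0,0,0,0],[0,0,0,0,0,0,0]]'
```

```text
time_s: 6.38
ee_pos: [603.8, -78.3, 246.9]
ee_rot: [180.0, 34.8, -7.4]
force: [-0.1, -0.5, -1.6]
gripper_width: 23.7
```

```bash
python3 -m jog '[[0,0.0029,0,0.0041,0,0,0],[0,0.0017,0,0.0025,0,0,0],[0,0.0012,0,0.0016,0,0,0],[0,0,0,0,0,0,0],[0,0,0,0,0,0,0]]'
```

```text
time_s: 7.0
ee_pos: [603.7, -78.3, 234.8]
ee_rot: [180.0, 35.0, -7.4]
force: [0.3, -0.0, -1.4]
gripper_width: 23.9
```

```bash
python3 -m jog '[[0.0912,0,0,0,0,0,0],[0.0912,0,0,0,0,0,0],[0.0912,0,0,0,0,0,0],[0.0912,0,0,0,0,0,0],[0.0912,0,0,0,0,0,0],[0.0912,0,0,0,0,0,0],[0.0912,0,0,0,0,0,0]]'
python3 - <<'E'
from h import *
from workcell import vision,status
f=vision.grab_frame("scene");cv2.imwrite("pics/s3.png",f["color"])
E
```

```text
time_s: 7.88
ee_pos: [603.6, -78.2, 234.9]
ee_rot: [180.0, 35.0, -7.4]
force: [-0.1, 0.2, 1.1]
gripper_width: 89.7
```

View pics/s3.png

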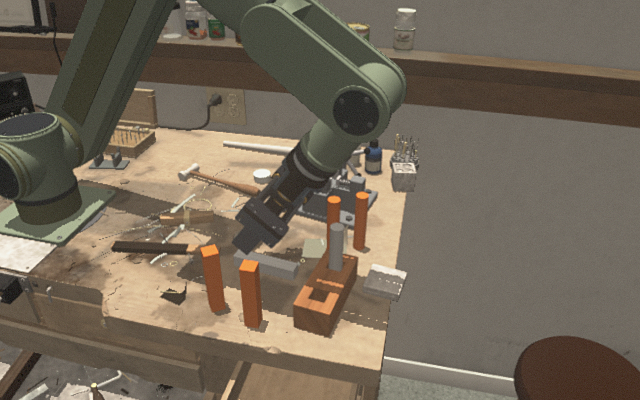

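The bar lies flat on the bench at about (268,263). I'll lift, straighten up and look down at it.

```bash
python3 -m jog '[[0.0912,-0.0345,0,-0.0492,0,0,0],[0.0912,-0.0345,0,-0.0492,0,0,0],[0.0912,-0.0262,0,0.002,0,0.1527,0],[0.0912,-0.0262,0,0.002,0,0.1527,0],[0.0912,-0.0262,0,0.002,0,0.1527,0],[0.0912,-0.0262,0,0.002,0,0.1527,0],[0.0912,0,0,0,0,0,0],[0.0912,0,0,0,0,0,0]]'
cat > look.py <<'E'
import sys
from h import *
from workcell import vision,status
tag=sys.argv[1]
for n in sys.argv[2:]:
    f=vision.grab_frame(n); np.savez(f"pics/{tag}_{n}.npz",**f); cv2.imwrite(f"pics/{tag}_{n}.png",f["color"])
E
python3 look.py l4 wrist top
python3 - <<'E'
from h import *
for n in ["wrist","top"]:
    Q=cloud(load(f"pics/l4_{n}.npz")).reshape(-1,3);Q=Q[~np.isnan(Q[:,0])]
    m=(abs(Q[:,0]-530)<110)&(abs(Q[:,1]+75)<50)&(Q[:,2]>17)&(Q[:,2]<32);P=Q[m]
    print(n,len(P))
    if len(P)>20:print(np.median(P,0).round(1),cv2.minAreaRect(P[:,:2].astype(np.float32)))
E
```

```text
time_s: 8.93
ee_pos: [506.5, -65.6, 386.5]
ee_rot: [180.0, 0.0, -7.4]
force: [0.1, 0.3, 0.7]
gripper_width: 91.1
wrist 2012
[525.5 -66.7  25.5] ((548.6414794921875, -85.5712661743164), (181.644287109375, 81.08457946777344), 1.4005056619644165)
top 125
[475.8 -56.   23.4] ((548.4195556640625, -53.13319396972656), (36.57663345336914, 178.74600219726562), 83.4544448852539)
```

View pics/l4_wrist.png

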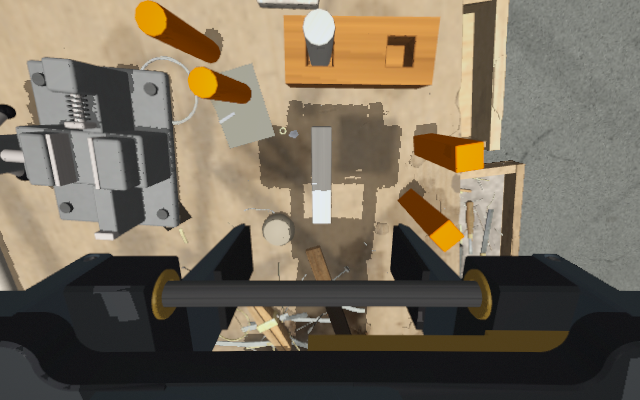

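The wrist view shows the bar lying flat at columns 312–331, rows 127–224. It is parallel to the tool x axis and centred between the fingers.

Run:
```python
from h import *
f=load("pics/l4_wrist.npz");Q=cloud(f)
P=Q[122:230,306:338].reshape(-1,3);P=P[(P[:,2]>18)&(P[:,2]<32)]
print(len(P),np.median(P,0).round(1),cv2.minAreaRect(P[:,:2].astype(np.float32)))
# vise fit in vise-ish frame
Q=Q.reshape(-1,3);Q=Q[~np.isnan(Q[:,0])]
t=np.radians(-11.5); R=np.array([[np.cos(t),-np.sin(t)],[np.sin(t),np.cos(t)]])
V=Q.copy();V[:,:2]=(Q[:,:2]-[555,164.4])@R
def pr(nm,m): 
    P=V[m]; print(nm,len(P),[np.percentile(P[:,i],[1,50,99]).round(1).tolist() for i in range(3)])
x,y,z=V.T
pr("lip",(z>71)&(z<78)&(x<-50)&(x>-80)&(abs(y)<15))
pr("fixjaw",(z>90)&(z<98)&(x<60)&(x>-20)&(y<-5)&(y>-60))
pr("movjaw",(z>90)&(z<98)&(x<60)&(x>-20)&(y>5)&(y<50))
pr("hous",(z>88)&(z<99)&(x>70)&(x<125)&(abs(y)<25))
pr("bed",(z>63)&(z<70)&(x>-58)&(x<-20)&(abs(y)<20))
# yaw from fixed jaw top
m=(z>90)&(z<98)&(x<60)&(x>-20)&(y<-5)&(y>-60); print(cv2.minAreaRect(Q[m][:,:2].astype(np.float32)))
m=(z>90)&(z<98)&(x<60)&(x>-20)&(y>5)&(y<55); print(cv2.minAreaRect(Q[m][:,:2].astype(np.float32)))
m=(z>8)&(z<20)&(x<150)&(x>-110)&(y>-70)&(y<150); print(cv2.minAreaRect(Q[m][:,:2].astype(np.float32)))
```

```text
1910 [522.2 -66.5  25.5] ((517.20947265625, -66.13287353515625), (23.99797248840332, 118.71414184570312), 82.8088607788086)
lip 162 [[-69.0, -63.8, -59.9], [-8.3, 0.2, 11.0], [71.2, 74.4, 76.3]]
fixjaw 1427 [[-4.1, 21.0, 43.2], [-40.0, -26.8, -11.3], [90.1, 91.4, 93.2]]
movjaw 1522 [[-4.4, 20.7, 44.0], [22.7, 34.4, 48.3], [90.1, 93.6, 95.4]]
hous 1218 [[82.1, 96.2, 109.7], [-12.6, -2.0, 13.2], [88.6, 94.7, 96.7]]
bed 649 [[-57.5, -38.4, -20.4], [-8.8, -0.3, 10.9], [63.5, 67.3, 68.9]]
((569.175048828125, 135.62066650390625), (30.666200637817383, 49.380245208740234), 77.98943328857422)
((581.056884765625, 194.79649353027344), (28.38155174255371, 50.18992614746094), 77.17489624023438)
((580.0394287109375, 186.02212524414062), (151.1685028076172, 188.74740600585938), 78.26904296875)
```

```bash
python3 -m jog '[[0.045,-0.0223,-0.0007,0.03,0,0,0],[0.045,0,0,0.055,0,0,0],[0.045,0,0,0.055,0,0,0],[0.045,0,0,0.035,0,0,0],[0.045,0,0,0.0175,0,0,0],[0.045,0,0,0,0,0,0],[0.045,0,0,0,0,0,0]]' 50; python3 -m jog '[[0,0,0,0,0,0,0],[0,0,0,0,0,0,0],[0,0,0,0,0,0,0],[0,0,0,0,0,0,0]]'
```

```text
time_s: 9.9
ee_pos: [484.6, -62.1, 192.9]
ee_rot: [180.0, 0.1, -7.4]
force: [-0.7, -0.3, -0.0]
gripper_width: 44.8
time_s: 10.4
ee_pos: [483.6, -62.0, 193.7]
ee_rot: [180.0, -0.0, -7.4]
force: [0.4, 0.2, -2.3]
gripper_width: 23.8
```

```bash
python3 -m jog '[[0,0,0,-0.05,0,0,0],[0,0,0,-0.05,0,0,0],[0,0,0,-0.05,0,0,0],[0,-0.0009,-0.0486,0,0,0,0],[0,-0.0009,-0.0486,0,0,0,0],[0,-0.0009,-0.0486,0,0,0,0],[0,-0.0009,-0.0486,0,0,0,0],[0,-0.0009,-0.0486,0,0,0,0],[0,0,0,0,0,0,0.077],[0,0,0,0,0,0,0],[0,0,0,0,0,0,0]]'; python3 look.py v1 wrist scene
```

```text
time_s: 11.78
ee_pos: [510.2, 179.1, 343.4]
ee_rot: [180.0, 0.0, -11.8]
force: [-0.1, 0.3, -2.5]
gripper_width: 23.4
```

View pics/v1_wrist.png

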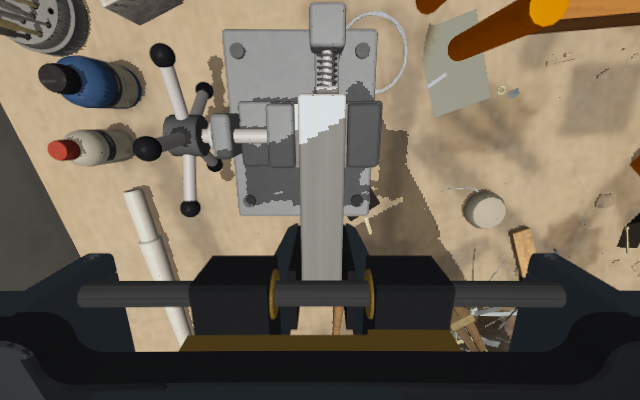

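View pics/v1_scene.png

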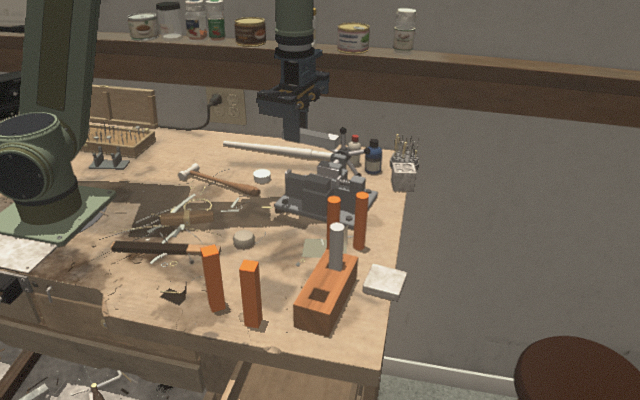

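The bar is held in line with the vise bed in the wrist view (columns 300–345, rows 95–280). I'll measure it in the vise frame.

```bash
cat > bv.py <<'E'
import sys
from h import *
f=load(sys.argv[1]); z0=float(sys.argv[2])
Q=cloud(f).reshape(-1,3);Q=Q[~np.isnan(Q[:,0])]
t=np.radians(-11.8); R=np.array([[np.cos(t),-np.sin(t)],[np.sin(t),np.cos(t)]])
V=Q.copy();V[:,:2]=(Q[:,:2]-[554.5,165.0])@R
x,y,z=V.T
m=(abs(z-z0)<9)&(abs(y)<26)&(x>-90)&(x<75);P=V[m]
print("bar",len(P),[np.percentile(P[:,i],[1,50,99]).round(1).tolist() for i in range(3)])
if len(P)>50:
    print("rect",cv2.minAreaRect(P[:,:2].astype(np.float32)))
    A=np.c_[P[:,0],P[:,1],np.ones(len(P))];c=np.linalg.lstsq(A,P[:,2],rcond=None)[0];print("slope mm per 100mm x",(c[0]*100).round(2))
    for a in range(-70,75,10):
        s=P[abs(P[:,0]-a)<5]
        if len(s)>5: print(a,len(s),np.percentile(s[:,1],[2,98]).round(1),np.median(s[:,2]).round(1))
E
python3 bv.py pics/v1_wrist.npz 173
```

```text
bar 8676 [[-55.7, -0.9, 45.7], [-12.0, 5.2, 22.2], [168.6, 175.2, 179.7]]
rect ((-5.453250885009766, 3.5454673767089844), (42.49938201904297, 104.16322326660156), 87.29391479492188)
slope mm per 100mm x 0.0
-60 125 [-6.2 17. ] 175.2
-50 646 [-6.5 17.3] 175.3
-40 670 [-6.5 17.3] 175.2
-30 1108 [-15.1  25. ] 175.2
-20 699 [-5.9 16.8] 175.3
-10 771 [-6.3 17.1] 175.2
0 794 [-6.  16.9] 175.3
10 855 [-6.  16.8] 175.2
20 882 [-6.  16.9] 175.2
30 980 [-6.  16.8] 175.2
40 1004 [-6. 17.] 175.1
50 142 [-5.6 16.5] 175.0
```

```bash
python3 -m jog '[[0,0,0,0.03,0,0,0],[0,0,0,0.025,0,0,0],[0,0,0,0.012,0,0,0],[0,0,0,0.007,0,0,0],[0,0,0,0,0,0,0],[0,0,0,0,0,0,0]]'; python3 look.py v2 wrist; python3 bv.py pics/v2_wrist.npz 101
```

```text
time_s: 12.62
ee_pos: [510.7, 179.7, 270.5]
ee_rot: [-180.0, -0.1, -11.8]
force: [0.2, 0.3, -1.7]
gripper_width: 23.6
bar 9090 [[-54.7, 2.0, 46.5], [-24.2, 5.5, 22.0], [92.1, 102.3, 107.5]]
rect ((-4.818424224853516, -0.13341140747070312), (51.45071792602539, 103.94388580322266), 89.20137023925781)
slope mm per 100mm x -0.75
-60 75 [-5.  17.6] 102.2
-50 636 [-5.6 18.2] 102.4
-40 684 [-5.6 18.2] 102.3
-30 1086 [-14.4  25. ] 102.3
-20 702 [-5.1 17.7] 102.4
-10 767 [-5.4 17.9] 102.3
0 849 [-23.8  17.8] 102.3
10 937 [-23.5  17.7] 102.3
20 977 [-24.6  17.7] 102.4
30 1041 [-23.6  17.7] 102.3
40 1098 [-23.9  17.6] 102.4
50 238 [-4.8 17.4] 102.3
```

View pics/v2_wrist.png

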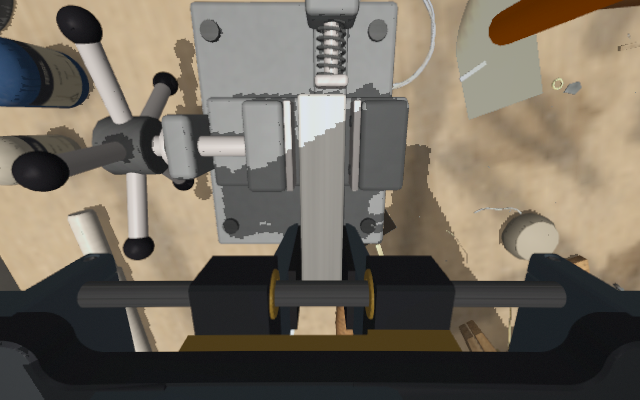

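The bar sits between the jaws, with the plunger head just ahead of its end at (328,82). Pushing in +x.

```bash
python3 -m jog '[[0,0.004,0,0,0,0,0],[0,0.003,0,0,0,0,0],[0,0.003,0,0,0,0,0],[0,0.002,0,0,0,0,0],[0,0.002,0,0,0,0,0],[0,0,0,0,0,0,0]]'; python3 look.py v3 wrist; python3 bv.py pics/v3_wrist.npz 101 | tail -4
```

```text
time_s: 13.42
ee_pos: [523.3, 177.0, 269.8]
ee_rot: [180.0, 0.2, -11.8]
force: [-5.8, 2.0, 2.5]
gripper_width: 23.8
30 970 [-24.2  17.3] 101.4
40 1038 [-24.   17.5] 101.5
50 1005 [-5.5 17.6] 101.5
60 429 [-5.1 17.2] 101.4
```

View pics/v3_wrist.png

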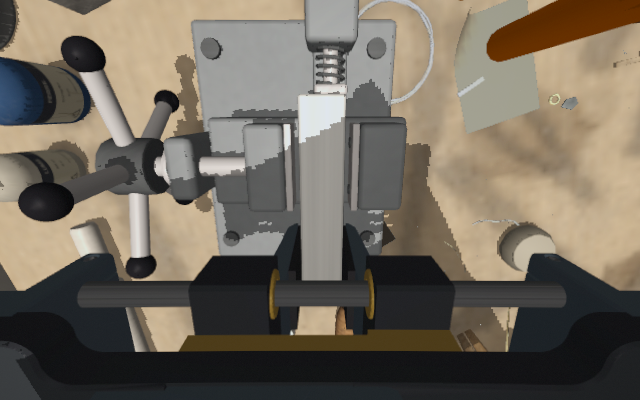

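```bash
python3 -m jog '[[0,0.002,0,0,0,0,0],[0,0.002,0,0,0,0,0],[0,0,0,0,0,0,0],[0,0,0,0,0,0,0]]'
python3 - <<'E'
from workcell import status
s=status.state();print(s["force"],s["ee_pos"])
E
python3 look.py v4 scene wrist; python3 bv.py pics/v4_wrist.npz 101 | tail -3
python3 - <<'E'
from h import *
f=load("pics/v4_wrist.npz");Q=cloud(f)
t=np.radians(-11.8); R=np.array([[np.cos(t),-np.sin(t)],[np.sin(t),np.cos(t)]])
V=Q.copy();V[...,:2]=(Q[...,:2]-[554.5,165.0])@R
for u in (315,325,335): print(u,[(r,*V[r,u].round(0)) for r in range(78,106,2)])
E
```

```text
time_s: 13.98
ee_pos: [526.8, 176.3, 269.8]
ee_rot: [180.0, 0.3, -11.8]
force: [-7.8, 2.8, 3.4]
gripper_width: 23.5
[-7.84262251  2.80828597  3.3933488 ] [526.76748078 176.27165161 269.76751299]
40 989 [-23.5  17.4] 101.5
50 1001 [-5.3 17.7] 101.4
60 764 [-5.2 17.2] 101.4
315 [(78, np.float64(73.0), np.float64(10.0), np.float64(67.0)), (80, np.float64(72.0), np.float64(10.0), np.float64(67.0)), (82, np.float64(71.0), np.float64(10.0), np.float64(68.0)), (84, np.float64(70.0), np.float64(10.0), np.float64(67.0)), (86, np.float64(67.0), np.float64(9.0), np.float64(88.0)), (88, np.float64(66.0), np.float64(9.0), np.float64(88.0)), (90, np.float64(65.0), np.float64(9.0), np.float64(88.0)), (92, np.float64(64.0), np.float64(9.0), np.float64(89.0)), (94, np.float64(62.0), np.float64(9.0), np.float64(101.0)), (96, np.float64(62.0), np.float64(9.0), np.float64(100.0)), (98, np.float64(60.0), np.float64(9.0), np.float64(103.0)), (100, np.float64(60.0), np.float64(9.0), np.float64(102.0)), (102, np.float64(59.0), np.float64(9.0), np.float64(102.0)), (104, np.float64(58.0), np.float64(9.0), np.
[... 1006 characters left out ...]
p.float64(-1.0), np.float64(83.0)), (84, np.float64(68.0), np.float64(-1.0), np.float64(88.0)), (86, np.float64(67.0), np.float64(-1.0), np.float64(89.0)), (88, np.float64(66.0), np.float64(-1.0), np.float64(89.0)), (90, np.float64(65.0), np.float64(-1.0), np.float64(88.0)), (92, np.float64(64.0), np.float64(-1.0), np.float64(89.0)), (94, np.float64(62.0), np.float64(-1.0), np.float64(101.0)), (96, np.float64(nan), np.float64(nan), np.float64(nan)), (98, np.float64(61.0), np.float64(-1.0), np.float64(102.0)), (100, np.float64(60.0), np.float64(-1.0), np.float64(101.0)), (102, np.float64(59.0), np.float64(-1.0), np.float64(101.0)), (104, np.float64(58.0), np.float64(-1.0), np.float64(101.0))]
```

The bar end reads 62 mm and the force 8.3 N implies about 10 mm of plunger travel, so the two agree and the lip is cleared. Lowering.

```bash
python3 -m jog '[[0,0,0,0.003,0,0,0],[0,0,0,0.003,0,0,0],[0,0,0,0.002,0,0,0],[0,0,0,0.002,0,0,0],[0,0,0,0,0,0,0]]'; python3 -m jog '[[0,0,0,0.001,0,0,0],[0,0,0,0,0,0,0]]'; python3 look.py v5 wrist; python3 bv.py pics/v5_wrist.npz 91
```

```text
time_s: 14.7
ee_pos: [526.6, 176.0, 259.8]
ee_rot: [179.9, 0.3, -11.8]
force: [-8.2, 1.8, 3.4]
gripper_width: 23.6
time_s: 14.95
ee_pos: [526.5, 176.0, 259.7]
ee_rot: [179.9, 0.3, -11.8]
force: [-10.7, 1.3, 9.7]
gripper_width: 23.4
bar 12898 [[-38.9, 20.8, 71.8], [-25.3, 2.4, 25.3], [83.0, 91.4, 96.8]]
rect ((16.709354400634766, 0.0016918182373046875), (116.5621109008789, 51.98827362060547), 0.018067505210638046)
slope mm per 100mm x -1.81
-40 376 [-6.1 17.2] 91.6
-30 669 [-6.4 17.5] 91.6
-20 725 [-6.4 17.6] 91.6
-10 1092 [-15.2  25. ] 91.6
0 1296 [-25.1  25.2] 91.4
10 1445 [-25.2  25.1] 91.3
20 1495 [-25.1  25.1] 91.4
30 1617 [-25.1  25.1] 91.3
40 1722 [-25.1  25.2] 91.3
50 1021 [-6.4 16.9] 91.6
60 936 [-6.  16.7] 91.4
70 504 [-6.5  9.2] 87.3
```

Bed contact felt (Fz rises to 9.7 N) and the bar top is level at seated height. Releasing.

```bash
python3 -m jog '[[0.04,0,0,0,0,0,0],[0.04,0,0,0,0,0,0],[0.04,0,0,0,0,0,0],[0.04,0,0,0,0,0,0],[0.04,0,0,0,0,0,0]]'; python3 look.py v6 wrist scene; python3 bv.py pics/v6_wrist.npz 91
```

```text
time_s: 15.62
ee_pos: [528.1, 175.9, 258.6]
ee_rot: [180.0, -0.0, -11.8]
force: [-0.9, 0.3, -0.7]
gripper_width: 40.0
bar 12649 [[-56.6, 20.7, 72.9], [-25.2, 1.8, 25.5], [82.9, 91.4, 95.7]]
rect ((7.6602630615234375, -0.00262451171875), (51.985103607177734, 134.55328369140625), 89.98431396484375)
slope mm per 100mm x -2.0
-60 154 [-5.4 16.7] 91.4
-40 217 [-14.2  25.9] 91.5
-30 696 [-14.2  25.9] 91.5
-20 739 [-14.2  25.9] 91.6
-10 956 [-23.2  16.9] 91.6
0 1288 [-25.   25.1] 91.3
10 1435 [-25.2  25.1] 91.4
20 1502 [-25.   25.1] 91.4
30 1608 [-25.   25.1] 91.4
40 1709 [-25.1  25.1] 91.4
50 1032 [-15.4  17.2] 91.5
60 863 [-6.5 16.6] 90.7
70 450 [-5.7  8.3] 85.6
```

View pics/v6_wrist.png

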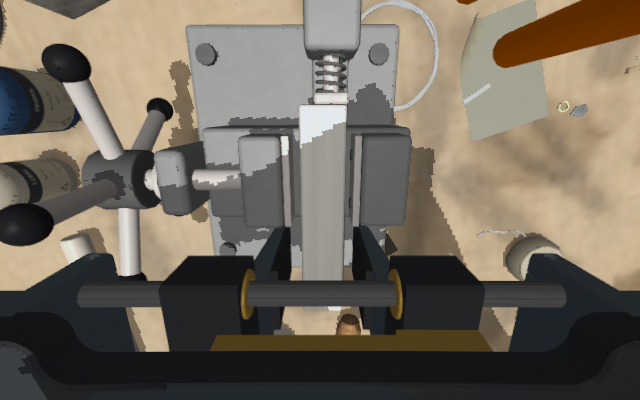

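The bar is level and released, with its end at about 60 mm. Lifting off and checking before going to the wheel.

```bash
python3 -m jog '[[0.04,0,0,-0.02,0,0,0],[0.04,0,0,-0.05,0,0,0],[0.04,0,0,-0.05,0,0,0],[0,-0.03,0,-0.03,0,0,0],[0,-0.04,0,0,0,0,0],[0,-0.04,0,0,0,0,0],[0,0,0,0,0,0,0]]'; python3 look.py v7 wrist scene; python3 bv.py pics/v7_wrist.npz 91
python3 - <<'E'
from h import *
c=load("pics/v7_wrist.npz")["color"];print(c.shape)
s=load("pics/v7_scene.npz")["color"]; cv2.imwrite("pics/c7.png",cv2.resize(s[110:260,230:420],None,fx=4,fy=4,interpolation=cv2.INTER_CUBIC))
E
```

```text
time_s: 16.6
ee_pos: [418.2, 198.5, 409.0]
ee_rot: [180.0, 0.0, -11.7]
force: [1.2, 0.8, -0.0]
gripper_width: 2.6
bar 4220 [[-58.7, 5.3, 39.7], [-25.4, 2.5, 25.3], [84.3, 91.5, 93.3]]
rect ((-8.89352798461914, -0.0069904327392578125), (101.53711700439453, 51.99229431152344), 0.05366132780909538)
slope mm per 100mm x -0.43
-60 119 [-5.7 17.2] 91.5
-50 264 [-5.6 17.1] 91.6
-40 263 [-5.5 17. ] 91.6
-30 272 [-6.3 16.9] 91.6
-20 295 [-6.1 16.8] 91.7
-10 323 [-22.9  20.2] 91.6
0 544 [-25.2  25.1] 91.5
10 578 [-25.2  25.3] 91.3
20 595 [-24.9  25.5] 91.3
30 624 [-25.2  24.6] 91.4
40 343 [-25.   25.1] 91.4
(400, 640, 3)
```

View pics/v7_wrist.png

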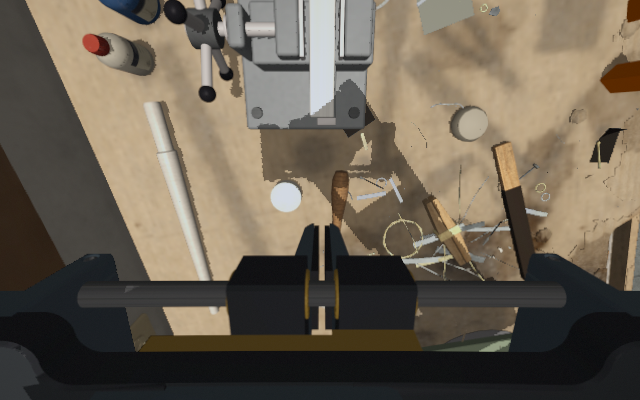

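View pics/c7.png

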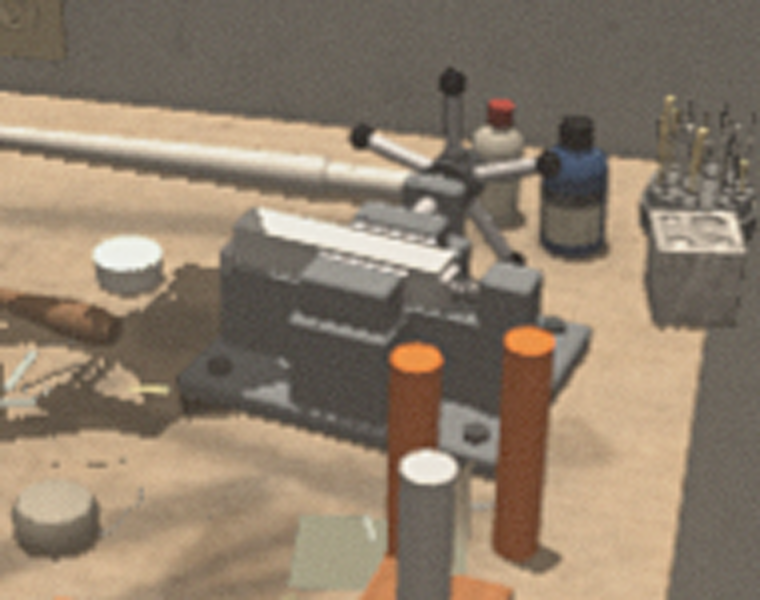

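Run:
```python
from h import *
f=load("pics/top0.npz");Q=cloud(f);q=Q.reshape(-1,3)
m=(q[:,2]>150)&(q[:,0]>350)&(q[:,0]<800)&(q[:,1]>200); P=q[m];print(len(P),P.min(0) if len(P) else 0,P.max(0) if len(P) else 0)
for p in [(155,148),(140,173),(138,110),(186,110),(196,152),(185,204),(183,178)]: print(p,Q[p[1],p[0]].round(0))
t=np.radians(-11.8); R=np.array([[np.cos(t),-np.sin(t)],[np.sin(t),np.cos(t)]])
V=q[~np.isnan(q[:,0])].copy();V[:,:2]=(V[:,:2]-[554.5,165.0])@R
x,y,z=V.T
m=(y>95)&(y<140)&(z>85)&(x>-60)&(x<100);W=V[m]
for lo,hi in((85,110),(110,130),(130,160)):
    s=W[(W[:,2]>lo)&(W[:,2]<=hi)];print(lo,hi,len(s),[np.percentile(s[:,i],[2,50,98]).round(0).tolist() for i in range(3)])
```

```text
26547 [350.00048741 417.58703283 150.2968341 ] [799.99675136 503.37486231 373.7928741 ]
(155, 148) [653. 348.  70.]
(140, 173) [605. 376.  65.]
(138, 110) [727. 386.  72.]
(186, 110) [735. 297.  49.]
(196, 152) [641. 262. 101.]
(185, 204) [544. 279.  94.]
(183, 178) [586. 274. 139.]
85 110 469 [[-42.0, 19.0, 78.0], [102.0, 112.0, 123.0], [86.0, 93.0, 107.0]]
110 130 10 [[12.0, 16.0, 65.0], [109.0, 110.0, 113.0], [110.0, 114.0, 122.0]]
130 160 66 [[8.0, 15.0, 22.0], [107.0, 113.0, 120.0], [136.0, 142.0, 146.0]]
```

The bar sits flat behind the lip: its top is 24 mm over the bed over its whole length. The wheel has one spoke straight up, with its ball at about z 140. Moving to the +x side of it with closed fingers.

```bash
python3 -m jog '[[0,0.0496,-0.02745,0,0,0,0],[0,0.0496,-0.02745,0,0,0,0],[0,0.0496,-0.02745,0,0,0,0],[0,0.0496,-0.02745,0,0,0,0],[0,0,0,0.049,0,0,0],[0,0,0,0.049,0,0,0],[0,0,0,0,0,0,0],[0,0,0,0,0,0,0]]'; python3 look.py w1 scene top;  python3 - <<'E'
from h import *
s=load("pics/w1_scene.npz")["color"]; t=load("pics/w1_top.npz")["color"]
r=lambda a:cv2.resize(a,(400,400),interpolation=cv2.INTER_CUBIC)
cv2.imwrite("pics/cw1.png",np.hstack([r(s[90:240,270:420]),r(t[110:260,150:300])]))
E
```

```text
time_s: 17.7
ee_pos: [638.3, 265.3, 312.3]
ee_rot: [-179.9, -0.2, -11.8]
force: [-0.6, 0.1, 0.6]
gripper_width: 0.3
```

View pics/cw1.png

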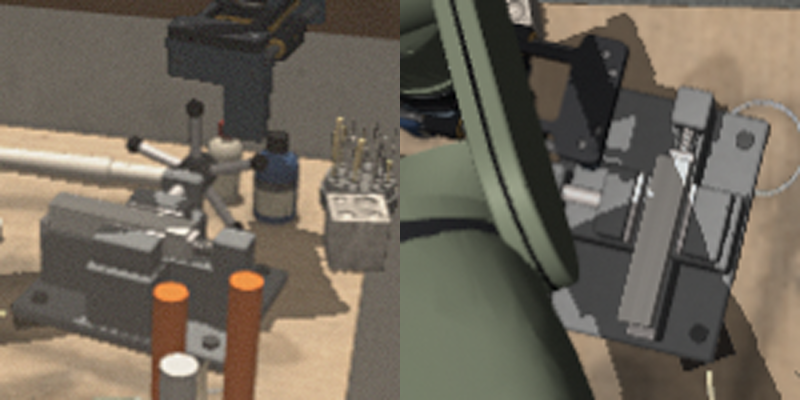

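The fingers hang just to the +x side of the top spoke (crop: ball at (195,108), fingers at (245,120)). Pushing in -x.

```bash
python3 -m jog '[[0,-0.01,0,0,0,0,0],[0,-0.008,0,0,0,0,0],[0,-0.008,0,0,0,0,0],[0,-0.008,0,0,0,0,0]]';python3 -m jog '[[0,-0.008,0,0,0,0,0],[0,-0.008,0,0,0,0,0],[0,-0.008,0,0,0,0,0],[0,-0.003,0,0,0,0,0],[0,0,0,0,0,0,0]]'; python3 look.py w2 scene;  python3 - <<'E'
from h import *
s=load("pics/w2_scene.npz")["color"]
r=lambda a:cv2.resize(a,(600,600),interpolation=cv2.INTER_CUBIC)
cv2.imwrite("pics/cw2.png",r(s[90:240,270:420]))
E
```

```text
time_s: 18.3
ee_pos: [604.3, 272.2, 311.5]
ee_rot: [-179.9, -0.3, -11.8]
force: [6.8, -1.5, -3.3]
gripper_width: 0.2
time_s: 18.92
ee_pos: [579.1, 277.5, 310.6]
ee_rot: [-179.9, -0.5, -11.8]
force: [9.9, -2.8, -5.8]
gripper_width: 0.7
```

View pics/cw2.png

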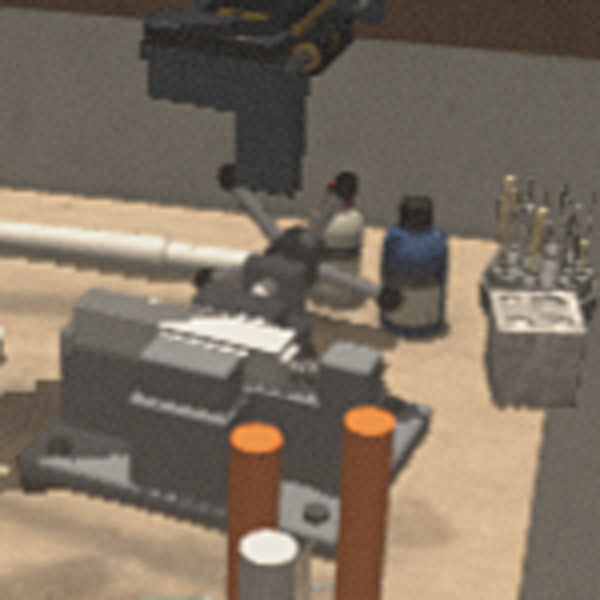

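The wheel has turned about 40°, and the next spoke ball stands at (343,187) on the +x side. Stepping over it and pushing again.

```bash
python3 -m jog '[[0,0.002,0,-0.045,0,0,0],[0,0.04,0,0,0,0,0],[0,0.04,0,0,0,0,0],[0,0.002,0,0,0,0,0],[0,0,0,0.045,0,0,0],[0,0,0,0,0,0,0]]'; python3 -m jog '[[0,-0.01,0,0,0,0,0],[0,-0.009,0,0,0,0,0],[0,-0.009,0,0,0,0,0],[0,-0.009,0,0,0,0,0],[0,-0.009,0,0,0,0,0],[0,-0.009,0,0,0,0,0],[0,-0.009,0,0,0,0,0],[0,-0.009,0,0,0,0,0],[0,-0.009,0,0,0,0,0],[0,0,0,0,0,0,0]]'; python3 look.py w3 scene;  python3 - <<'E'
from h import *
s=load("pics/w3_scene.npz")["color"]
r=lambda a:cv2.resize(a,(600,600),interpolation=cv2.INTER_CUBIC)
cv2.imwrite("pics/cw3.png",r(s[90:240,270:420]))
E
```

```text
time_s: 19.73
ee_pos: [657.4, 260.6, 306.8]
ee_rot: [179.7, 0.5, -11.8]
force: [0.3, -0.1, 0.2]
gripper_width: 0.8
time_s: 20.98
ee_pos: [580.7, 277.1, 312.9]
ee_rot: [-179.9, -0.6, -11.7]
force: [9.7, -2.5, -6.1]
gripper_width: 0.0
```

View pics/cw3.png

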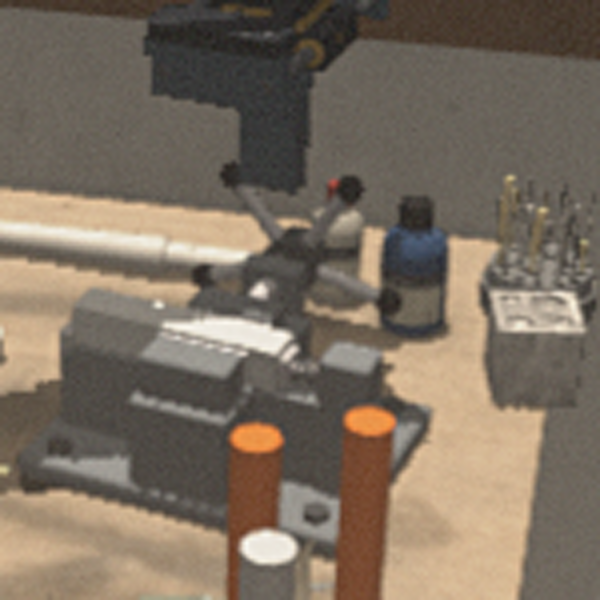

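About 110° in total now. Same cycle again, watching the force.

```bash
python3 -m jog '[[0,0.002,0,-0.045,0,0,0],[0,0.04,0,0,0,0,0],[0,0.04,0,0,0,0,0],[0,0.001,0,0,0,0,0],[0,0,0,0.045,0,0,0],[0,0,0,0,0,0,0]]'; python3 -m jog '[[0,-0.01,0,0,0,0,0],[0,-0.009,0,0,0,0,0],[0,-0.009,0,0,0,0,0],[0,-0.009,0,0,0,0,0],[0,-0.009,0,0,0,0,0],[0,-0.009,0,0,0,0,0]]'; python3 -m jog '[[0,-0.009,0,0,0,0,0]]';  python3 -m jog '[[0,-0.008,0,0,0,0,0]]'; python3 -m jog '[[0,-0.008,0,0,0,0,0]]'; python3 -m jog '[[0,0,0,0,0,0,0]]'; python3 look.py w4 scene;  python3 - <<'E'
from h import *
s=load("pics/w4_scene.npz")["color"]
r=lambda a:cv2.resize(a,(600,600),interpolation=cv2.INTER_CUBIC)
cv2.imwrite("pics/cw4.png",r(s[90:240,270:420]))
E
```

```text
time_s: 21.78
ee_pos: [658.4, 260.5, 308.3]
ee_rot: [179.8, 0.4, -11.8]
force: [0.2, -0.6, 0.8]
gripper_width: 0.6
time_s: 22.52
ee_pos: [608.1, 271.4, 316.5]
ee_rot: [-179.7, -0.8, -11.8]
force: [6.3, -2.5, 5.5]
gripper_width: 0.4
time_s: 22.65
ee_pos: [599.0, 273.3, 315.3]
ee_rot: [-179.8, -0.7, -11.8]
force: [7.3, -2.2, -2.9]
gripper_width: 0.3
time_s: 22.78
ee_pos: [591.6, 274.9, 314.3]
ee_rot: [-179.8, -0.8, -11.7]
force: [11.4, -3.6, -5.3]
gripper_width: 0.9
time_s: 22.9
ee_pos: [585.4, 276.1, 314.1]
ee_rot: [-179.8, -1.1, -11.7]
force: [19.9, -5.8, -10.9]
gripper_width: 0.2
time_s: 23.02
ee_pos: [585.2, 276.1, 314.1]
ee_rot: [-179.8, -1.0, -11.7]
force: [13.6, -4.5, -5.5]
gripper_width: 0.6
```

View pics/cw4.png

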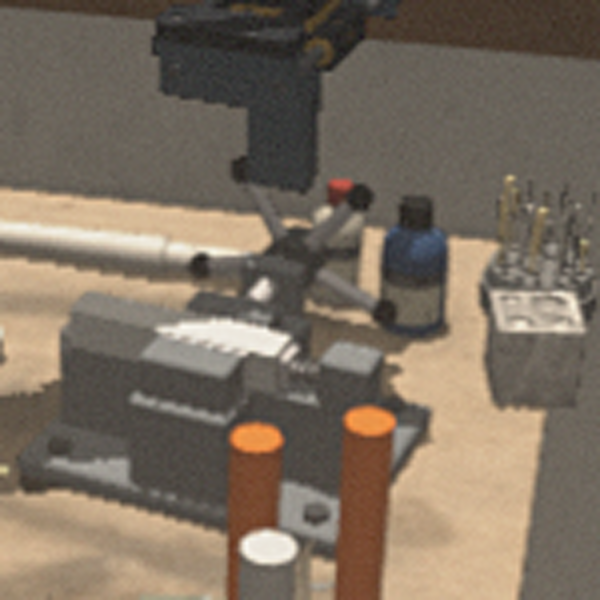

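Resistance is rising (about 15–20 N). I'll push a little further on the same spoke.

```bash
python3 -m jog '[[0,-0.004,0,0,0,0,0]]'; python3 -m jog '[[0,-0.003,0,0,0,0,0]]';python3 -m jog '[[0,-0.003,0,0,0,0,0]]'; python3 -m jog '[[0,0,0,0,0,0,0]]'
```

```text
time_s: 23.2
ee_pos: [583.1, 276.5, 313.9]
ee_rot: [-179.7, -1.3, -11.7]
force: [23.1, -7.3, -13.6]
gripper_width: 0.4
time_s: 23.32
ee_pos: [581.2, 276.8, 313.4]
ee_rot: [-179.7, -1.5, -11.7]
force: [27.7, -7.5, -15.0]
gripper_width: 0.3
time_s: 23.45
ee_pos: [579.3, 277.2, 313.1]
ee_rot: [-179.7, -1.7, -11.6]
force: [31.1, -8.3, -20.1]
gripper_width: 0.5
time_s: 23.58
ee_pos: [579.3, 277.2, 313.1]
ee_rot: [-179.7, -1.7, -11.7]
force: [30.0, -8.4, -17.4]
gripper_width: 0.6
```

Over 30 N at the spoke, well past the 15 N that means tight. Backing off and checking.

```bash
python3 -m jog '[[0,0.006,0,0,0,0,0],[0,0.002,0,-0.045,0,0,0],[0,0,0,-0.05,0,0,0],[0,-0.05,0.03,-0.03,0,0,0],[0,-0.055,0.02,0,0,0,0],[0,-0.055,0.02,0,0,0,0],[0,0,0,0,0,0,0],[0,0,0,0,0,0,0]]'; python3 look.py e1 wrist scene; python3 bv.py pics/e1_wrist.npz 91;  python3 - <<'E'
from h import *
s=load("pics/e1_scene.npz")["color"]; w=load("pics/e1_wrist.npz")["color"]
r=lambda a:cv2.resize(a,(400,400),interpolation=cv2.INTER_CUBIC)
cv2.imwrite("pics/ce1.png",np.hstack([r(s[120:270,270:420]),r(w[0:230,150:380])]))
E
```

```text
time_s: 24.58
ee_pos: [411.6, 242.5, 436.3]
ee_rot: [-179.8, -0.2, -11.8]
force: [-0.2, 0.4, -0.1]
gripper_width: 0.3
bar 3803 [[-58.5, 3.9, 34.5], [-25.2, 1.0, 25.2], [85.0, 91.6, 95.0]]
rect ((-11.986080169677734, 0.05670356750488281), (51.902320861816406, 95.304443359375), 89.859130859375)
slope mm per 100mm x 0.79
-60 115 [-10.   13.1] 91.4
-50 231 [-9.8 13.1] 91.6
-40 239 [-10.2  13.2] 91.6
-30 252 [-9.8 13.2] 91.6
-20 262 [-9.9 13.2] 91.7
-10 259 [-10.   13.3] 91.6
0 610 [-24.9  25. ] 91.5
10 589 [-25.1  24.5] 91.6
20 612 [-24.9  24.6] 91.7
30 620 [-24.9  24.7] 91.8
40 14 [-22.4  16.4] 89.9
```

View pics/ce1.png

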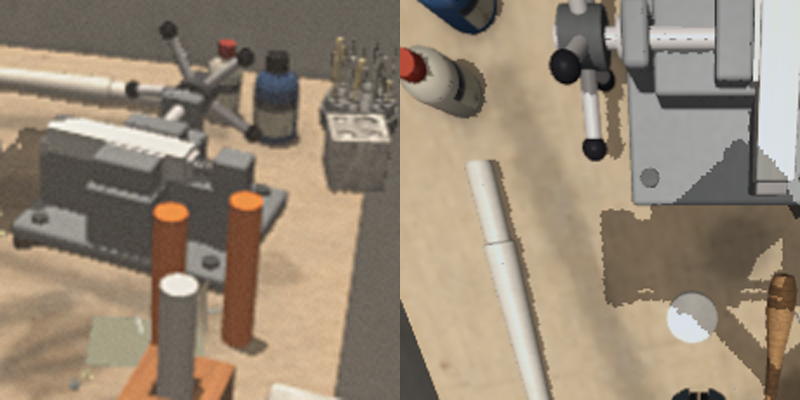

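Run:
```python
from h import *
w=load("pics/e1_wrist.npz")["color"]
cv2.imwrite("pics/ce2.png",cv2.resize(w[0:120,270:440],None,fx=4.5,fy=4.5,interpolation=cv2.INTER_CUBIC))
```

```text
(no output)
```

View pics/ce2.png

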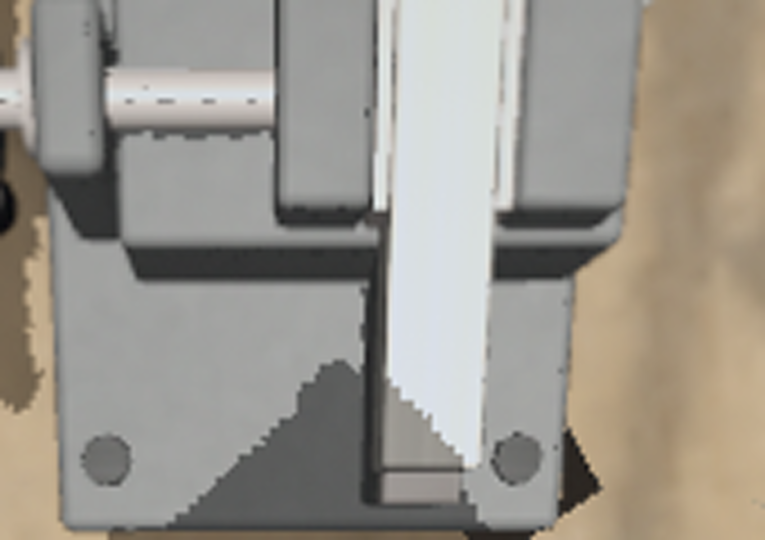

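The bar is snug between both jaw plates and parallel to them. The last push had a large friction component: its tangential share was only about 17 N. To have margin I'll push the next spoke, which now stands on the +x side.

```bash
python3 -m jog '[[0,0.0491,-0.0137,0,0,0,0],[0,0.0491,-0.0137,0,0,0,0],[0,0.0491,-0.0137,0,0,0,0],[0,0.0491,-0.0137,0,0,0,0],[0,0.0491,-0.0137,0,0,0,0],[0,0,0,0.0417,0,0,0],[0,0,0,0.0417,0,0,0],[0,0,0,0.0417,0,0,0],[0,0,0,0,0,0,0],[0,0,0,0,0,0,0]]'; python3 -m jog '[[0,-0.006,0,0,0,0,0],[0,-0.003,0,0,0,0,0]]'; python3 -m jog '[[0,-0.003,0,0,0,0,0]]';python3 -m jog '[[0,-0.003,0,0,0,0,0]]'
```

```text
time_s: 25.92
ee_pos: [667.4, 259.3, 310.5]
ee_rot: [-179.9, -0.1, -11.8]
force: [0.0, -0.2, 0.6]
gripper_width: 0.5
time_s: 26.18
ee_pos: [659.4, 260.7, 312.3]
ee_rot: [-179.8, -0.7, -11.8]
force: [10.0, -2.9, 0.2]
gripper_width: -0.0
time_s: 26.3
ee_pos: [657.5, 261.0, 313.3]
ee_rot: [-179.7, -1.0, -11.8]
force: [12.4, -4.6, 2.5]
gripper_width: 0.4
time_s: 26.42
ee_pos: [655.6, 261.2, 314.3]
ee_rot: [-179.7, -1.2, -11.8]
force: [15.5, -4.1, 4.8]
gripper_width: 0.3
```

```bash
python3 -m jog '[[0,-0.004,0,0,0,0,0]]'; python3 -m jog '[[0,-0.004,0,0,0,0,0]]';python3 -m jog '[[0,-0.003,0,0,0,0,0]]';python3 -m jog '[[0,-0.003,0,0,0,0,0],[0,0,0,0,0,0,0]]'
```

```text
time_s: 26.55
ee_pos: [653.0, 261.6, 315.7]
ee_rot: [-179.6, -1.6, -11.8]
force: [19.2, -7.7, 7.9]
gripper_width: 0.3
time_s: 26.68
ee_pos: [650.3, 262.0, 317.1]
ee_rot: [-179.6, -1.9, -11.8]
force: [22.7, -8.6, 9.4]
gripper_width: 0.6
time_s: 26.8
ee_pos: [648.2, 262.3, 318.2]
ee_rot: [-179.5, -2.1, -11.7]
force: [24.0, -9.8, 11.6]
gripper_width: 0.3
time_s: 27.05
ee_pos: [646.0, 262.6, 319.4]
ee_rot: [-179.5, -2.3, -11.8]
force: [25.1, -10.2, 12.3]
gripper_width: 0.4
```

```bash
python3 -m jog '[[0,-0.003,0,0,0,0,0]]'; python3 -m jog '[[0,-0.003,0,0,0,0,0]]';python3 -m jog '[[0,-0.003,0,0,0,0,0],[0,0,0,0,0,0,0]]'; python3 look.py w5 scene;  python3 - <<'E'
from h import *
s=load("pics/w5_scene.npz")["color"]
cv2.imwrite("pics/cw5.png",cv2.resize(s[90:240,270:420],(600,600),interpolation=cv2.INTER_CUBIC))
E
```

```text
time_s: 27.18
ee_pos: [644.1, 262.9, 320.2]
ee_rot: [-179.4, -2.5, -11.7]
force: [29.6, -11.9, 15.4]
gripper_width: 0.1
time_s: 27.3
ee_pos: [641.9, 263.2, 321.2]
ee_rot: [-179.4, -2.8, -11.7]
force: [30.4, -13.4, 18.1]
gripper_width: 0.4
time_s: 27.55
ee_pos: [639.6, 263.6, 322.4]
ee_rot: [-179.3, -2.9, -11.7]
force: [30.5, -13.9, 18.8]
gripper_width: 0.3
```

View pics/cw5.png

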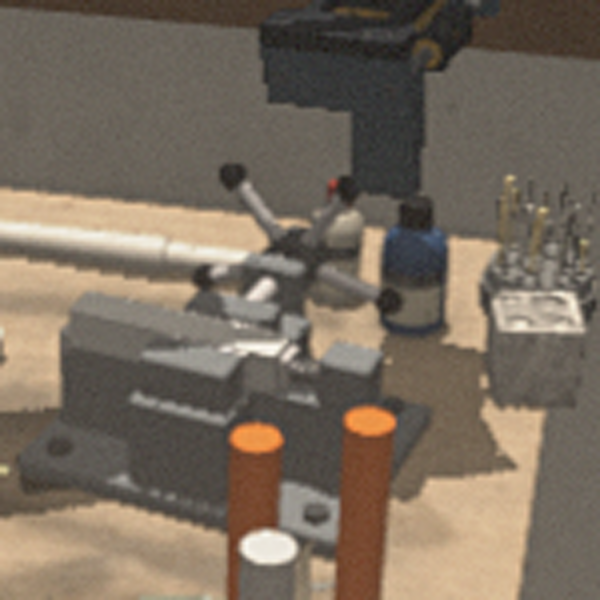

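The wheel has advanced a few more degrees at 30 N or more, so it is tight. Retreating, then a last check.

```bash
python3 -m jog '[[0,0.015,0,0,0,0,0],[0,0,0,-0.05,0,0,0],[0,0,0,-0.05,0,0,0],[0,-0.05,0.02,-0.03,0,0,0],[0,-0.055,0.02,0,0,0,0],[0,-0.055,0.02,0,0,0,0],[0,-0.055,0.02,0,0,0,0],[0,-0.03,0.02,0,0,0,0],[0,0,0,0,0,0,0],[0,0,0,0,0,0,0]]'; python3 look.py e3 wrist scene; python3 bv.py pics/e3_wrist.npz 91|sed -n 4,12p;  python3 - <<'E'
from h import *
s=load("pics/e3_scene.npz")["color"]; w=load("pics/e3_wrist.npz")["color"]
cv2.imwrite("pics/ce3.png",np.hstack([cv2.resize(s[100:340,220:460],(400,400),interpolation=cv2.INTER_CUBIC),cv2.resize(w[0:160,240:400],(400,400),interpolation=cv2.INTER_CUBIC)]))
E
```

```text
time_s: 28.85
ee_pos: [383.6, 216.3, 440.5]
ee_rot: [-179.9, -0.2, -11.8]
force: [-0.2, -0.3, 0.3]
gripper_width: 0.3
-60 136 [-10.5  12.9] 91.5
-50 250 [-10.3  12.9] 91.7
-40 234 [-10.  13.] 91.7
-30 256 [-9.8 13. ] 91.6
-20 264 [-10.5  13. ] 91.5
-10 296 [-10.6  22.2] 91.6
0 644 [-25.   24.5] 91.5
10 562 [-24.7  25. ] 91.7
```

View pics/ce3.png

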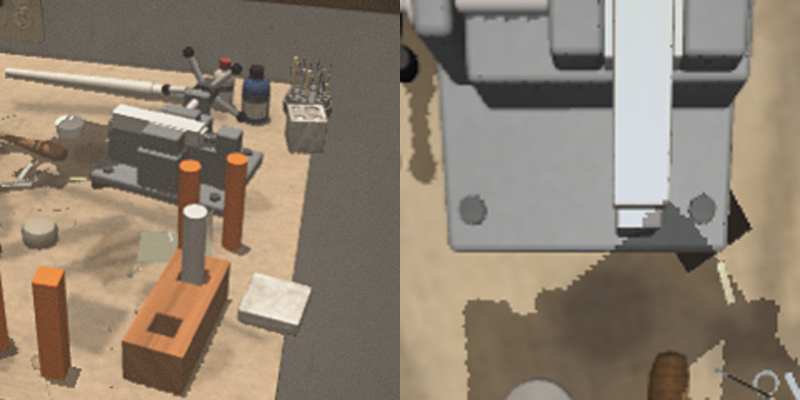

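The bar is seated behind the lip and held between both jaws. The rod is upright in the rack and the arm is clear. Handing in.

```bash
python3 -c "
from workcell import ticket
print(ticket.job_done())"
```

```text
the job is handed in; nothing more can be done
None
```

The job is handed in after about 29 s. The square bar is clamped flat in the vise and the arm is clear of everything. No verdict was reported.

**What I did**
- **Laying it down:** I pulled the silver square bar from the rack, tilted it about 35° onto the bench and let go. It dropped flat.
- **Loading:** I gripped it again across its sides near one end, pushed it against the plunger and lowered it behind the lip. At the push the bar's end was at about 62 mm, with 8 N on the plunger. I then released it.
- **Clamping:** I turned the star wheel with four spoke pushes.

**Last checks**
- **Bar position:** it lies level, about 24 mm above the bed along the length I could see. It sits behind the lip, in line with the jaws and snug between both plates.
- **Rod and look-alikes:** the round rod stands upright in the rack, and I did not touch the orange look-alikes.
- **Sideways reading:** the camera put the bar's centre about 1.3 mm off across the vise. That is within the calibration error, so I trust the jaw contact more.
- **Clamping force:** I could not measure it directly. The spoke took over 30 N on the last two pushes, but part of that was friction, leaving roughly 17–18 N along the turn by my estimate. That is just above the 15 N that means tight.

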